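# Shut the washing machine's lid and start the wash

## Robot

A 6-joint arm with a two-finger parallel gripper is mounted at the origin on the work surface. World frame = base frame: x ahead of the robot, y to its left, z up, the work surface at z = 0. Lengths are in m, angles in rad, forces in N, time in s.
With the tool pointing down it reaches from about 0.375 to 0.9 m from the base axis. Payload 3.1 kg.
Tool frame: the origin (TCP) lies midway between the tips of the shut fingers; the grasp point (between the pads) lies 19 mm behind it; z points along the fingers, y is the line along which they close (so a half turn about z gives the same grasp; the last joint's range is limited). The gripper opens to 87 mm and grips with 3 to 60 N. Pads are 19 mm wide; open, the fingers measure 117 mm over their backs; the gripper's body (75 mm by 190 mm) begins 51 mm behind the grasp point.
Start: joints at [1.139, 0.527, 1.433, -0, 1.181, -0.178], TCP at [0.156, 0.605, 0.223] pointing down, gripper open.
Joint ranges: [-3.08, 3.08], [-0.75, 2.2], [0.22, 2.44], [-1.43, 4.57], [0, 2.65], [-2.85, 2.85]. Speed limits (rad/s): [2.79, 2.79, 3.14, 3.14, 3.14, 3.14].

## Interface

Orientations are given as a unit quaternion [x, y, z, w].
In Python, from rig import robot gives the robot as it stands.
- The arm moves only by the shell command python3 -m jog 'ROWS' [FORCE]. ROWS is a JSON object of lists of equal length, an entry for each row: "dp": the shift along the tool's x, y, z in mm, a list of three; "delta_rot": the turn, a rotation vector about the tool's x, y, z in rad, a list of three; "gripper": the opening, from -1 (shut) to 1 (fully open). A call has 1 to 12 rows; each row is the pose to reach, as a shift and turn from the pose commanded when the call began, along the tool's axes at that moment; what a row does not reach only later rows make up. A row lasts 1/10 s, in which the tool goes at most 50 mm and 8.59 degrees, less where a joint would pass 70% of its speed; a pose out of reach is approached as far as the arm can. A call with a gripper value outside its range is refused whole. The fingers move at their own pace and stop on an object; FORCE is the grip in N (left out, the last holds). Time passes only in rows, so rows that repeat a pose let the fingers close. It gives the time, the measured TCP pose, the force, the opening and the grip force at its end, in the units of the state.
- robot.get_obs(): the state, without advancing time (a new reading comes with each control period).
- robot.camera(name): name is "side" or "top"; returns the picture (384x512x3 uint8, red, green, blue); there is no depth.
- robot.camera_model(name): a dict with "fx", "fy", "cx", "cy" (pixels), "xyz" and "orientation" of the camera in the world. Camera axes: x right, y down, z forward; pixel columns grow to the right and rows downward; lengths in m; the calibration is good to about 2 mm. A picture is of the moment at which its call begins. camera_model takes no time and is no camera call.
- robot.hand_in(): hands the job in; it is judged then, once.
Trained networks look in the newest picture that a camera, given by its name, has taken for a name from the list of things; names that differ only in an ending like _2 or _b are one class to them, and where a whole thing is asked for, a point or a joint stands for the part that bears it (a point fixed in the world has none). Each returns a list of dicts, best first, with "score" (0 to 1); they miss things now and then, are a little off and sometimes report something else, mostly with a low value. They report only what shows in the picture. A call takes as long as a camera call.
- robot.search_frame(name, camera): "rect" ([left, top, right, bottom] in pixels, round what is visible of it).
The state is a dict: "time": time; "q": joint angles; "joint_velocities": joint speeds; "joint_torque": joint torques, N m; "position": TCP position; "tool_rot": TCP orientation; "ft_force": force on the tool from outside, world axes, zero at the start; "moment": the same for the moment, N m; "grip_width": finger opening in m; "grip_force": force on a finger pad.
Only numpy, scipy, OpenCV 4.12 (cv2) and the standard library are available. Lean on these libraries where they do the work, as an engineer would, in place of code of your own. Each camera call takes 0.05 s, during which the arm holds its last target. There are 200 camera calls.

## Task

Start the wash: push the washing machine's lid, which stands ajar, down until it is fully shut, without slamming it; then press the power key (the small round key at the left end of the row) and after it the start key (the large round key at the right end), each lightly with the fingertips until it is down, then let it come up. Leave the option keys, the dial and everything standing about as they are, lift nothing, and finish clear of the machine. Left and right are as the robot sees them from its base.

Things in the scene. Friction and masses are not known exactly. Their poses are not given: they have to be found in the camera images.
- washer: top-loading washing machine, 560 mm deep, 540 mm wide, fixed. Origin at the middle of its level top (105 to 135 mm above the work surface: levelling feet); own x points from its front (the robot's side) to its rear, y to the robot's left, z up. The control panel is the level front strip, x = -280 to -130 mm at z = 0; then the lid; from x = 145 mm the rear deck with a 22 mm high cover
- lid (a joint): the lid's opening angle in rad: 0 fully shut, 0.2 to 0.4 at the start. A stiff hinge along the machine's y, at machine x = 145 mm, 2 mm above its top, lets it stay where it is left; 1.5 to 4.5 N straight down near its front edge moves it. White frame with a window, 450 mm wide, 275 mm from hinge to front edge plus a 12 mm finger lip, 22 mm thick, about 0.9 kg
- lid_front (a point): point on the lid's top face in the middle of the white front rail (the rail is 60 mm deep), 30 mm behind the lid's front edge and 245 mm from the hinge; moves with the lid. With the lid shut it stands 24 mm above the machine's top, at machine x = -100 mm
- power_key_top (a point): centre of the top face of the power key: small round grey key, 24 mm across, the leftmost key of the row as the robot sees it (machine x = -200, y = +155 mm); it stands 6 mm above the panel
- power_key (a joint): how far the power key is pressed down in m: 0 up, 0.004 fully down; 1.4 N starts it moving, about 4.2 N takes it fully down, it springs back
- start_key_top (a point): centre of the top face of the start key: large round grey key, 36 mm across, the rightmost key of the row as the robot sees it (machine x = -200, y = -165 mm); it stands 6 mm above the panel
- start_key (a joint): how far the start key is pressed down in m, same spring and travel as the power key
- option_key1 (a joint): how far this option key is pressed down in m (0 up, 0.004 down): oblong grey key, 26 mm along x, 15 mm along y, 6 mm high, in the same row at machine x = -200, y = 115 mm; leave alone
- option_key2 (a joint): how far this option key is pressed down in m (0 up, 0.004 down): oblong grey key, 26 mm along x, 15 mm along y, 6 mm high, in the same row at machine x = -200, y = 87 mm; leave alone
- option_key3 (a joint): how far this option key is pressed down in m (0 up, 0.004 down): oblong grey key, 26 mm along x, 15 mm along y, 6 mm high, in the same row at machine x = -200, y = 59 mm; leave alone
- option_key4 (a joint): how far this option key is pressed down in m (0 up, 0.004 down): oblong grey key, 26 mm along x, 15 mm along y, 6 mm high, in the same row at machine x = -200, y = -120 mm; leave alone
- dial_mark (a point): mark on the rim of the programme dial's top; the dial is a grey knob 52 mm across, 22 mm high, in the row at machine x = -200, y = 4 mm, that turns easily; the mark lies 18 mm from its axis; leave alone
- dosing_cup: white plastic dosing cup, open, 52 mm across, 50 mm tall, standing on an end of the control panel; origin at the centre of its underside; loose, leave alone
- stain_jar: closed clear plastic jar of stain remover with a white lid, 44 mm across, 62 mm tall, standing on the other end of the control panel; origin at the centre of its underside; loose, leave alone
- clothes_peg: wooden clothes peg lying near the front edge of the control panel, 74 x 9 x 13 mm, long along its own x; origin at the centre of its underside; loose, leave alone
- powder_carton: cardboard carton of washing powder, 55 x 100 x 115 mm tall, standing on the worktop to the left; origin at the centre of its underside; loose, leave alone
- scrub_brush: wooden scrubbing brush, 140 x 50 x 40 mm, lying on the dryer to the right (dryer top 120 mm above the work surface); origin at the centre of its underside; loose, leave alone
- detergent_jug: white detergent jug with a handle, 100 mm across, 205 mm tall, standing on the dryer; origin at the centre of its underside; loose, leave alone
- spray_starch: metal spray can, 56 mm across, 190 mm tall, standing on the worktop to the left; origin at the centre of its underside; loose, leave alone

How it is judged:
By the outcome, as a careful person would: the job done as asked, in the order asked, and still so for the second after the job is handed in, with the robot touching nothing.
It also fails if it takes over 42 s, if anything falls off the work surface, if the arm or the gripper's body presses on something with over 40 N, if the wrist force passes 120 N, or if a joint passes its speed limit or range.

## Working session

There is one attempt and no reset: what is moved stays moved. The work goes in short steps, Python scripts to look and compute and a shell command to move; the robot and the scene stay as the last step left them, time stands still between calls to the robot, and variables do not carry over. Pictures are saved under pics/ and viewed, at most 10 in all, crops included, and the job is handed in when it is done.

```bash
mkdir -p pics; ls
python3 - <<'E'
from rig import robot
import cv2,json
o=robot.get_obs(); print({k:o[k] for k in('time','position','tool_rot','ft_force','grip_width')})
for c in('side','top'):
    im=robot.camera(c); cv2.imwrite(f'pics/{c}0.png',im[:,:,::-1]); print(c,robot.camera_model(c))
    for n in('washer','lid_front','power_key_top','start_key_top','dial_mark','power_key','start_key','option_key1','dosing_cup','stain_jar','clothes_peg'):
        r=robot.search_frame(n,c); print(n,[( [round(float(v),1) for v in d['rect']],round(float(d['score']),2)) for d in r[:2]])
E
```

```text
pics
{'time': 0.0, 'position': array([0.15600793, 0.60446021, 0.22156158]), 'tool_rot': array([ 1.26068359e-01,  9.92020971e-01, -1.03439745e-03, -3.03858474e-04]), 'ft_force': array([ 0.72456857, -0.15794861, -0.71311142]), 'grip_width': 0.08717867340734169}
side {'fx': 470.2391690029412, 'fy': 470.2391690029412, 'cx': 255.28020058353522, 'cy': 193.92217449347046, 'xyz': array([-0.24799051, -0.84467314,  0.99496703]), 'orientation': array([ 0.82500209, -0.33888693,  0.17043102, -0.41890388])}
washer [([135.1, 123.6, 368.9, 362.0], 0.94), ([380.4, 219.4, 433.8, 306.0], 0.48)]
lid_front [([179.6, 129.3, 328.0, 194.6], 0.88)]
power_key_top []
start_key_top [([224.9, 216.1, 235.0, 227.5], 0.43)]
dial_mark [([189.0, 189.1, 205.8, 202.9], 0.73)]
power_key []
start_key [([120.8, 141.0, 145.8, 178.0], 0.71), ([225.2, 221.2, 233.0, 231.2], 0.49)]
option_key1 [([158.6, 119.4, 177.6, 155.8], 0.53), ([215.7, 214.7, 225.9, 219.9], 0.38)]
dosing_cup [([229.6, 217.9, 252.4, 249.6], 0.88)]
stain_jar [([148.5, 150.7, 162.0, 168.1], 0.54)]
clothes_peg []
top {'fx': 367.01100023003147, 'fy': 367.01100023003147, 'cx': 256.10122295693947, 'cy': 191.6745623245203, 'xyz': array([0.48420836, 0.00643833, 1.35066771]), 'orientation': array([ 0.70924347, -0.70380641,  0.02505329, -0.03166348])}
washer [([144.0, 88.7, 320.3, 270.5], 0.69)]
lid_front [([154.7, 125.5, 309.0, 218.8], 0.78), ([290.6, 241.1, 310.9, 259.0], 0.71)]
power_key_top [([176.1, 227.2, 183.6, 235.0], 0.56)]
start_key_top []
dial_mark [([220.7, 230.9, 235.8, 241.9], 0.58)]
power_key []
start_key [([270.9, 231.4, 286.8, 247.6], 0.41)]
option_key1 [([289.1, 243.8, 310.4, 258.1], 0.38), ([87.5, 216.6, 133.0, 235.2], 0.18)]
dosing_cup []
stain_jar [([147.5, 229.6, 166.7, 237.9], 0.6)]
clothes_peg [([156.4, 125.2, 308.7, 216.0], 0.51), ([221.9, 251.9, 241.0, 259.9], 0.38)]
```

Run:
```python
import cv2
t=cv2.imread('pics/top0.png')[70:290,60:360]; cv2.imwrite('pics/t1.png',cv2.resize(t,None,fx=2.66,fy=2.66,interpolation=cv2.INTER_CUBIC))
t=cv2.imread('pics/side0.png')[100:325,110:410]; cv2.imwrite('pics/s1.png',cv2.resize(t,None,fx=2.66,fy=2.66,interpolation=cv2.INTER_CUBIC))
```

```text
(no output)
```

View pics/t1.png

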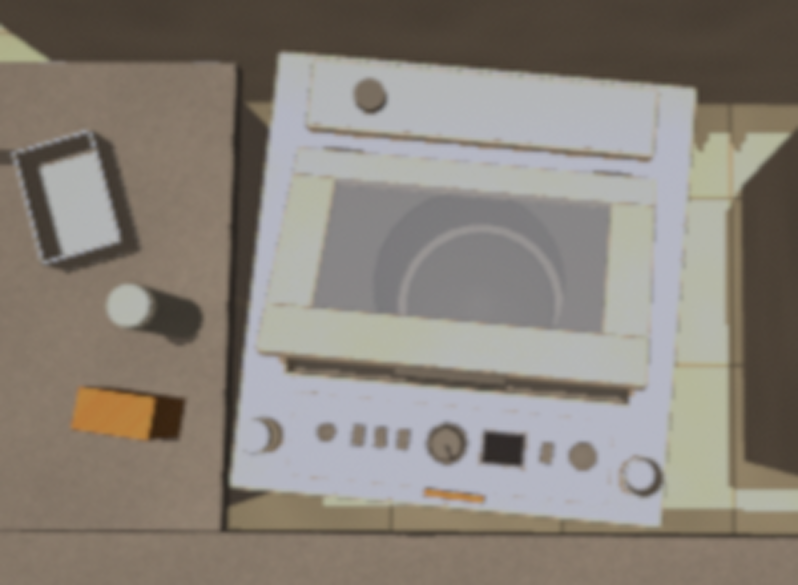

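View pics/s1.png

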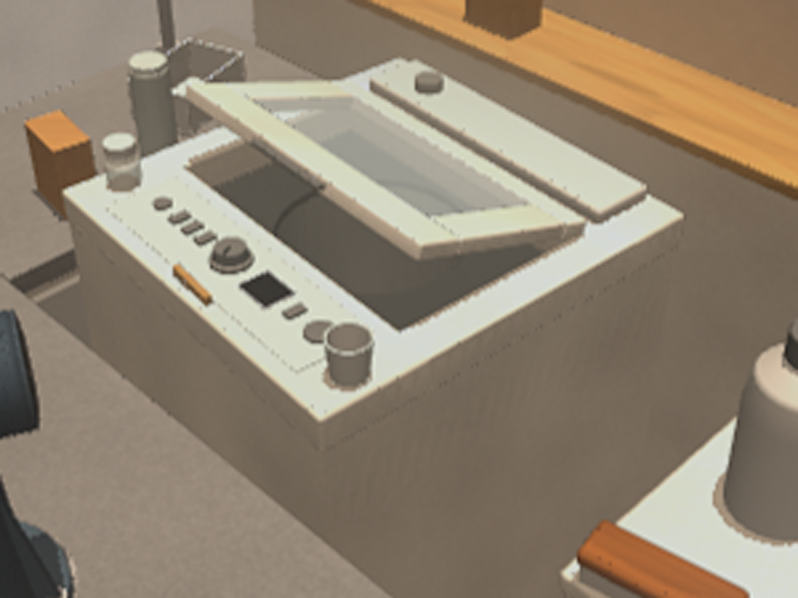

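The top view shows the washer slightly yawed. In crop pixels the power key is at (326,432), the dial at (446,442), the start key at (583,456), the cup beside the start key at (640,474) and the jar at (262,435). The side view shows the lid ajar, with its front-right corner at (420,245). Next I fit the washer pose and lid angle to both views.

```bash
cat > fit.py <<'E'
import numpy as np
from rig import robot
from scipy.optimize import least_squares
from scipy.spatial.transform import Rotation as R
P={'FL':(-280,270,0),'FR':(-280,-270,0),'RL':(280,270,0),'RR':(280,-270,0),'pw':(-200,155,6),'o1':(-200,115,6),'o2':(-200,87,6),'o3':(-200,59,6),'di':(-200,4,22),'o4':(-200,-120,6),'st':(-200,-165,6)}
L={'lL':(-275,225),'lR':(-275,-225)}
T=dict(FL=(230,487),FR=(660,525),RL=(280,52),RR=(695,88),pw=(326,432),o1=(358,435),o2=(380,437),o3=(403,439),di=(446,442),o4=(546,453),st=(583,456),lL=(258,352),lR=(645,386))
S=dict(FL=(66,190),FR=(320,420),RR=(683,213),pw=(162,203),o1=(180,217),o2=(192,227),o3=(205,238),di=(232,248),o4=(294,311),st=(318,330),lR=(420,247))
def proj(cam,p):
    m=robot.camera_model(cam); c=R.from_quat(m['orientation']).inv().apply(p-m['xyz'])
    return np.c_[m['fx']*c[:,0]/c[:,2]+m['cx'],m['fy']*c[:,1]/c[:,2]+m['cy']]
def mach(k,a):
    if k in P: return np.array(P[k])/1e3
    r,y=L[k]; r=-r
    return np.array([.145-r/1e3*np.cos(a)+.022*np.sin(a)*1,y/1e3,.002+r/1e3*np.sin(a)+.022*np.cos(a)])
def world(v,p): return R.from_euler('z',v[3]).apply(p)+v[:3]
def res(v,full=False):
    out=[]
    for cam,D,off in(('top',T,(60,70)),('side',S,(110,100))):
        p=world(v,np.array([mach(k,v[4]) for k in D])); q=(np.array(list(D.values()))+.5)/2.66-.5+off
        out.append(proj(cam,p)-q)
        if full: print(cam,{k:e.round(1).tolist() for k,e in zip(D,out[-1])})
    return np.concatenate(out).ravel()
if __name__=='__main__':
    s=least_squares(res,[.62,0,.12,-.08,.3],loss='soft_l1'); v=s.x; print(v.round(4)); res(v,True)
    for k in('pw','st','di','lL','lR'): print(k,world(v,mach(k,v[4])[None]).round(4))
    np.save('v.npy',v)
    for n,p in(('lid_front open',(.145-.245*np.cos(v[4])+.022*np.sin(v[4]),0,.002+.245*np.sin(v[4])+.022*np.cos(v[4]))),('shut',(-.1,0,.024))): print(n,world(v,np.array([p])).round(4))
E
python3 fit.py
```

```text
[ 0.634   0.09    0.1282 -0.0818  0.3071]
top {'FL': [-0.5, 0.0], 'FR': [0.8, 0.8], 'RL': [-0.8, -0.8], 'RR': [0.6, -1.0], 'pw': [0.1, -0.3], 'o1': [0.1, -0.3], 'o2': [0.2, -0.3], 'o3': [0.0, -0.3], 'di': [0.0, 0.3], 'o4': [0.3, -0.6], 'st': [0.1, -0.5], 'lL': [-0.9, -0.7], 'lR': [0.7, -0.3]}
side {'FL': [-3.0, 0.3], 'FR': [-0.3, 0.5], 'RR': [0.5, 0.4], 'pw': [-0.4, -0.0], 'o1': [-0.6, 0.0], 'o2': [-0.4, 0.1], 'o3': [-0.4, -0.1], 'di': [-1.1, -0.1], 'o4': [-0.0, -0.1], 'st': [0.4, 0.3], 'lR': [-0.0, 0.7]}
pw [[0.4473 0.2608 0.1342]]
st [[ 0.4212 -0.0581  0.1342]]
di [[0.435  0.1103 0.1502]]
lL [[0.5423 0.3232 0.2343]]
lR [[ 0.5055 -0.1252  0.2343]]
lid_front open [[0.5524 0.0967 0.2252]]
shut [[0.5343 0.0981 0.1522]]
```

```bash
cat > go.py <<'E'
import numpy as np,sys
from rig import robot
from scipy.spatial.transform import Rotation as R
v=np.load('v.npy')
def mv(*tgts):
    o=robot.get_obs(); q=R.from_quat(o['tool_rot']); p=np.array(o['position'])
    y=q.apply([0,1,0]); want=v[3]; d=want-np.arctan2(y[1],y[0]); 
    print('t',round(o['time'],2),'pos',p.round(4),'F',np.round(o['ft_force'],2),'w',round(o['grip_width'],4),'turn tool z',round(-d,3),'tilt',q.apply([0,0,1]).round(3))
    for t in tgts: print(np.round(t,4),'dp',(q.inv().apply(np.array(t)-p)*1e3).round(1))
E
python3 - <<'E'
from go import *
def ray(cam,px,off,z):
    m=robot.camera_model(cam); u=(np.array(px)+.5)/2.66-.5+off
    d=R.from_quat(m['orientation']).apply([(u[0]-m['cx'])/m['fx'],(u[1]-m['cy'])/m['fy'],1]); return m['xyz']+d*(z-m['xyz'][2])/d[2]
print('cup',ray('top',(641,474),(60,70),.178),ray('side',(348,340),(110,100),.178))
print('jar',ray('top',(259,435),(60,70),.190),ray('side',(120,143),(110,100),.19))
for z in(.115,.215): print('carton',ray('top',(115,412),(60,70),z),ray('side',(58,128),(110,100),z))
for z in(.19,.3): print('can',ray('top',(130,305),(60,70),z),ray('side',(149,65),(110,100),z))
mv((.156,.604,.36),(.556,.097,.33))
E
```

```text
cup [ 0.40112119 -0.12461385  0.178     ] [ 0.39834028 -0.12938336  0.178     ]
jar [0.44383319 0.32879324 0.19      ] [0.44549762 0.33244291 0.19      ]
carton [0.46863008 0.53316423 0.115     ] [0.47247736 0.5353696  0.115     ]
carton [0.4698908  0.49053741 0.215     ] [0.39060294 0.37854069 0.215     ]
can [0.59747874 0.48846261 0.19      ] [0.59216511 0.47497902 0.19      ]
can [0.58674376 0.44277971 0.3       ] [0.47735654 0.29464649 0.3       ]
t 1.2 pos [0.1563 0.6051 0.2226] F [-0.1   0.05  0.39] w 0.0871 turn tool z 1.4 tilt [-0.  0. -1.]
[0.156 0.604 0.36 ] dp [  -0.    -1.2 -137.4]
[0.556 0.097 0.33 ] dp [-514.1 -392.  -107.4]
```

```bash
python3 -m jog '{"dp":[[0,0,-50],[0,0,-90],[-50,-40,-100],[-100,-80,-100],[-150,-115,-100],[-200,-150,-100],[-245,-185,-100],[-290,-220,-100],[-335,-255,-90],[-380,-290,-80],[-425,-325,-70],[-470,-358,-60]],"delta_rot":[[0,0,0],[0,0,0.13],[0,0,0.26],[0,0,0.4],[0,0,0.54],[0,0,0.68],[0,0,0.82],[0,0,0.96],[0,0,1.1],[0,0,1.24],[0,0,1.4],[0,0,1.4]],"gripper":[-1,-1,-1,-1,-1,-1,-1,-1,-1,-1,-1,-1]}' 10
python3 -c "
from go import *
mv((.5524,.0967,.25),(.5524,.0967,.22),(.5343,.098,.151))"
```

```text
time: 2.4
position: [0.4651, 0.2123, 0.2975]
tool_rot: [0.736, 0.676, 0.001, 0.0]
ft_force: [-0.5, 0.3, -0.6]
grip_width: 0.0026
grip_force: 0.0
t 2.4 pos [0.4651 0.2123 0.2975] F [-0.48  0.27 -0.55] w 0.0026 turn tool z -0.003 tilt [ 0.001  0.    -1.   ]
[0.5524 0.0967 0.25  ] dp [-107.8   96.7   47.6]
[0.5524 0.0967 0.22  ] dp [-107.8   96.7   77.6]
[0.5343 0.098  0.151 ] dp [-108.1   78.5  146.5]
```

```bash
python3 -m jog '{"dp":[[0,0,0],[0,0,0],[0,0,0]],"delta_rot":[[0,0,0],[0,0,0],[0,0,0]],"gripper":[-1,-1,-1]}'
python3 -c "
from go import *
mv((.5524,.0967,.25),(.5524,.0967,.22),(.5343,.098,.151))"
```

```text
time: 2.7
position: [0.4633, 0.2147, 0.2974]
tool_rot: [0.735, 0.678, -0.0, -0.0]
ft_force: [-0.4, 0.6, 0.1]
grip_width: 0.0003
grip_force: 0.0
t 2.7 pos [0.4633 0.2147 0.2974] F [-0.39  0.6   0.05] w 0.0003 turn tool z 0.001 tilt [-0.001  0.    -1.   ]
[0.5524 0.0967 0.25  ] dp [-110.4   98.4   47.3]
[0.5524 0.0967 0.22  ] dp [-110.4   98.5   77.3]
[0.5343 0.098  0.151 ] dp [-110.6   80.4  146.3]
```

```bash
python3 -m jog '{"dp":[[-30,28,0],[-65,60,10],[-100,90,25],[-110,98,45],[-110,98,52],[-110,98,52]],"delta_rot":[[0,0,0],[0,0,0],[0,0,0],[0,0,0],[0,0,0],[0,0,0]],"gripper":[-1,-1,-1,-1,-1,-1]}'
python3 - <<'E'
from go import *
mv((.5524,.0967,.225),(.5343,.098,.151))
import cv2
im=robot.camera('side')[90:320,100:400,::-1]; cv2.imwrite('pics/s2.png',cv2.resize(im,None,fx=2.5,fy=2.5))
E
```

```text
time: 3.3
position: [0.5508, 0.0981, 0.2443]
tool_rot: [0.735, 0.678, -0.001, -0.002]
ft_force: [-0.1, 0.4, 0.1]
grip_width: 0.0003
grip_force: 0.0
t 3.3 pos [0.5508 0.0981 0.2443] F [-0.15  0.4   0.1 ] w 0.0003 turn tool z 0.002 tilt [-0.004  0.001 -1.   ]
[0.5524 0.0967 0.225 ] dp [-1.3  1.8 19.3]
[0.5343 0.098  0.151 ] dp [ -1.5 -16.1  93.4]
```

View pics/s2.png

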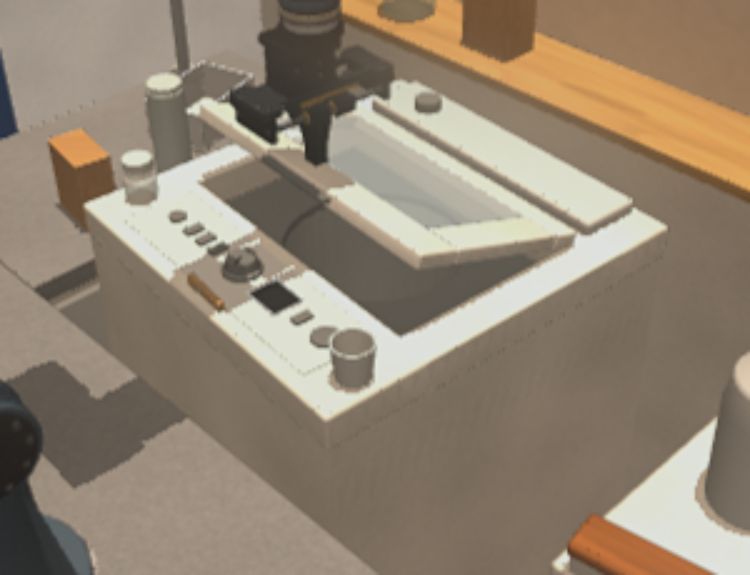

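The shut fingertips hang over the rail, at about (316,160) in the crop. I press down slowly.

```bash
python3 -m jog '{"dp":[[0,0,7],[0,0,14],[0,0,18],[0,-1,22],[0,-2,26],[0,-3,30],[0,-4,34],[0,-5,38],[0,-6,42],[0,-7,46],[0,-8,50],[0,-9,54]],"delta_rot":[[0,0,0],[0,0,0],[0,0,0],[0,0,0],[0,0,0],[0,0,0],[0,0,0],[0,0,0],[0,0,0],[0,0,0],[0,0,0],[0,0,0]],"gripper":[-1,-1,-1,-1,-1,-1,-1,-1,-1,-1,-1,-1]}'
python3 -c "
from go import *
mv((.5343,.098,.151))"
```

```text
time: 4.55
position: [0.5433, 0.097, 0.1908]
tool_rot: [0.735, 0.678, -0.0, -0.0]
ft_force: [-1.7, 0.3, 4.2]
grip_width: 0.0003
grip_force: 1.7
t 4.55 pos [0.5433 0.097  0.1908] F [-1.71  0.28  4.2 ] w 0.0003 turn tool z -0.0 tilt [-0.001 -0.    -1.   ]
[0.5343 0.098  0.151 ] dp [ 0.2 -9.  39.8]
```

```bash
python3 -m jog '{"dp":[[0,-1,4],[0,-2,8],[0,-3,12],[0,-4,16],[0,-5,20],[0,-6,23],[0,-7,26],[0,-8,29],[0,-8,31],[0,-8,33],[0,-8,35],[0,-8,36]],"delta_rot":[[0,0,0],[0,0,0],[0,0,0],[0,0,0],[0,0,0],[0,0,0],[0,0,0],[0,0,0],[0,0,0],[0,0,0],[0,0,0],[0,0,0]],"gripper":[-1,-1,-1,-1,-1,-1,-1,-1,-1,-1,-1,-1]}'
python3 -c "
from go import *
mv((.5343,.098,.151))"
```

```text
time: 5.75
position: [0.5358, 0.0977, 0.1557]
tool_rot: [0.735, 0.678, -0.0, 0.0]
ft_force: [0.2, -0.3, 12.0]
grip_width: 0.0005
grip_force: 6.0
t 5.75 pos [0.5358 0.0977 0.1557] F [ 0.19 -0.31 12.02] w 0.0005 turn tool z -0.0 tilt [ 0. -0. -1.]
[0.5343 0.098  0.151 ] dp [ 0.2 -1.5  4.7]
```

```bash
python3 -m jog '{"dp":[[0,0,0.5],[0,0,1],[0,0,1]],"delta_rot":[[0,0,0],[0,0,0],[0,0,0]],"gripper":[-1,-1,-1]}'
python3 -c "
from go import *
mv((.5343,.098,.151))"
```

```text
time: 6.05
position: [0.5358, 0.0977, 0.1557]
tool_rot: [0.735, 0.678, 0.0, 0.0]
ft_force: [-0.3, -1.0, 11.6]
grip_width: 0.0007
grip_force: 5.8
t 6.05 pos [0.5358 0.0977 0.1557] F [-0.35 -1.   11.62] w 0.0007 turn tool z 0.0 tilt [ 0.001 -0.    -1.   ]
[0.5343 0.098  0.151 ] dp [ 0.2 -1.6  4.7]
```

```bash
python3 -m jog '{"dp":[[0,0,1],[0,0,2],[0,0,3],[0,0,3]],"delta_rot":[[0,0,0],[0,0,0],[0,0,0],[0,0,0]],"gripper":[-1,-1,-1,-1]}'
python3 - <<'E'
from go import *
mv((.5343,.098,.151))
E
```

```text
time: 6.45
position: [0.5358, 0.0977, 0.1556]
tool_rot: [0.735, 0.678, 0.0, 0.001]
ft_force: [-5.5, -0.9, 29.4]
grip_width: 0.0006
grip_force: 14.7
t 6.45 pos [0.5358 0.0977 0.1556] F [-5.53 -0.94 29.41] w 0.0006 turn tool z 0.0 tilt [ 0.002 -0.001 -1.   ]
[0.5343 0.098  0.151 ] dp [ 0.2 -1.6  4.6]
```

```bash
python3 -m jog '{"dp":[[0,0,-10],[0,0,-40],[0,0,-80],[0,0,-80]],"delta_rot":[[0,0,0],[0,0,0],[0,0,0],[0,0,0]],"gripper":[-1,-1,-1,-1]}'
python3 - <<'E'
from go import *
import fit,cv2
from scipy.optimize import least_squares
f=lambda u:fit.res(np.r_[u[:2],.1316,u[2:]])
s=least_squares(f,[.634,.09,-.08,.3],loss='soft_l1');w=np.r_[s.x[:2],.1316,s.x[2:]];print(w,s.cost);np.save('v2.npy',w)
pw,st=[fit.world(w,fit.mach(k,0)[None])[0] for k in('pw','st')]
for z in (.19,.142): mv((pw[0],pw[1],z),(st[0],st[1],z))
im=robot.camera('side')[90:320,100:400,::-1]; cv2.imwrite('pics/s3.png',cv2.resize(im,None,fx=2.5,fy=2.5))
E
```

```text
time: 6.85
position: [0.5378, 0.098, 0.2354]
tool_rot: [0.735, 0.678, 0.003, 0.002]
ft_force: [1.3, -0.2, 0.2]
grip_width: 0.0003
grip_force: 0.0
[ 0.63323972  0.08868295  0.1316     -0.08218412  0.30316788] 9.85793897109857
t 6.85 pos [0.5378 0.098  0.2354] F [ 1.26 -0.21  0.21] w 0.0003 turn tool z -0.0 tilt [ 0.007  0.    -1.   ]
[0.4466 0.2596 0.19  ] dp [ 153.6 -104.3   44.7]
[ 0.4204 -0.0593  0.19  ] dp [-166.4 -104.5   44.5]
t 6.85 pos [0.5378 0.098  0.2354] F [ 1.26 -0.21  0.21] w 0.0003 turn tool z -0.0 tilt [ 0.007  0.    -1.   ]
[0.4466 0.2596 0.142 ] dp [ 153.5 -104.7   92.7]
[ 0.4204 -0.0593  0.142 ] dp [-166.5 -104.8   92.5]
```

View pics/s3.png

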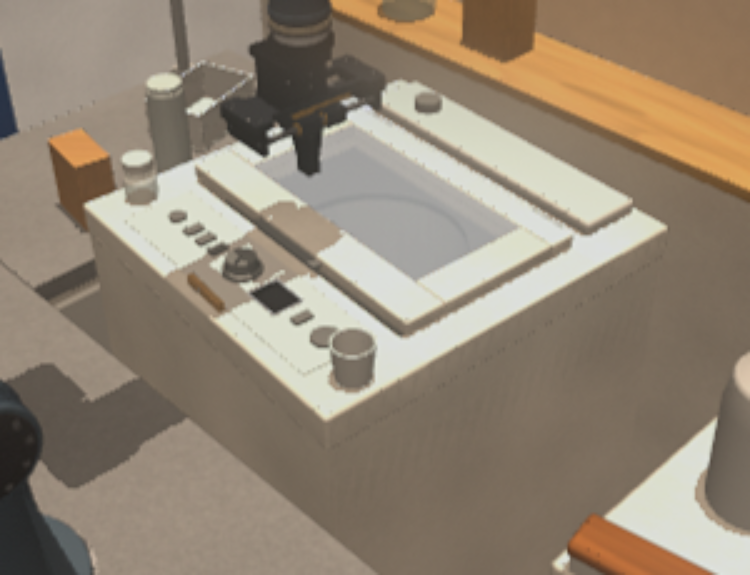

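The lid now lies flush, with its front corner at (405,325), and everything else stands as before. Next, the power key.

```bash
python3 -m jog '{"dp":[[40,-28,0],[80,-56,5],[120,-84,20],[150,-104,35],[154,-104,42],[154,-104,42],[154,-104,42]],"delta_rot":[[0,0,0],[0,0,0],[0,0,0],[0,0,0],[0,0,0],[0,0,0],[0,0,0]],"gripper":[-1,-1,-1,-1,-1,-1,-1]}'
python3 - <<'E'
from go import *
import fit
w=np.load('v2.npy')
pw=fit.world(w,fit.mach('pw',0)[None])[0]
mv((pw[0],pw[1],.142),pw)
print(fit.proj('side',fit.world(w,fit.mach('lR',0)[None])),(np.array([405,325])/2.5+[100,90]))
E
```

```text
time: 7.6
position: [0.4448, 0.259, 0.1886]
tool_rot: [0.736, 0.677, -0.001, -0.0]
ft_force: [-0.0, 0.2, -0.2]
grip_width: 0.0001
grip_force: 0.0
t 7.6 pos [0.4448 0.259  0.1886] F [-0.01  0.17 -0.17] w 0.0001 turn tool z -0.001 tilt [-0.002 -0.001 -1.   ]
[0.4466 0.2596 0.142 ] dp [ 0.8  1.9 46.6]
[0.4466 0.2596 0.1376] dp [ 0.8  1.9 51. ]
[[262.10076514 218.76751357]] [262. 220.]
```

```bash
python3 -m jog '{"dp":[[1,2,15],[1,2,30],[1,2,40],[1,2,45],[1,2,47],[1,2,47]],"delta_rot":[[0,0,0],[0,0,0],[0,0,0],[0,0,0],[0,0,0],[0,0,0]],"gripper":[-1,-1,-1,-1,-1,-1]}'
python3 - <<'E'
from go import *
import cv2
mv((.4466,.2596,.1376))
a=robot.camera('side')[130:230,120:260,::-1]; b=robot.camera('top')[190:290,130:270,::-1]
cv2.imwrite('pics/p4.png',cv2.resize(np.vstack([a,b]),None,fx=3,fy=3,interpolation=cv2.INTER_CUBIC))
E
```

```text
time: 8.2
position: [0.4471, 0.2603, 0.1424]
tool_rot: [0.736, 0.677, 0.0, 0.0]
ft_force: [-0.2, 0.6, 0.0]
grip_width: 0.0005
grip_force: 0.0
t 8.2 pos [0.4471 0.2603 0.1424] F [-0.18  0.61  0.04] w 0.0005 turn tool z -0.001 tilt [ 0.  0. -1.]
[0.4466 0.2596 0.1376] dp [-0.8 -0.5  4.8]
```

View pics/p4.png

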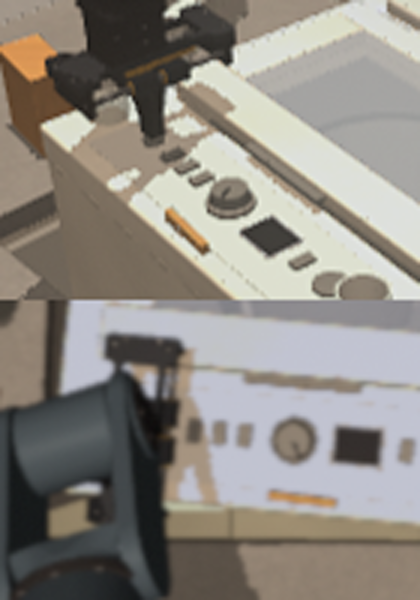

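The fingertip hovers just above the power key, at (152,140) in the side half, clear of the jar and option keys. I press in small steps.

```bash
python3 -m jog '{"dp":[[0,0,1],[0,0,2],[0,0,3],[0,0,4],[0,0,5],[0,0,6],[0,0,7],[0,0,7]],"delta_rot":[[0,0,0],[0,0,0],[0,0,0],[0,0,0],[0,0,0],[0,0,0],[0,0,0],[0,0,0]],"gripper":[-1,-1,-1,-1,-1,-1,-1,-1]}'; python3 -c "
from rig import robot
print(robot.get_obs()['position'])"
```

```text
time: 9.1
position: [0.4468, 0.2607, 0.1354]
tool_rot: [0.736, 0.678, 0.0, -0.0]
ft_force: [-0.7, 0.1, 2.8]
grip_width: 0.0003
grip_force: 1.4
[0.44675651 0.26066786 0.13537434]
```

```bash
python3 -m jog '{"dp":[[0,0,0.5],[0,0,1],[0,0,1.5],[0,0,2],[0,0,2.5],[0,0,2.5]],"delta_rot":[[0,0,0],[0,0,0],[0,0,0],[0,0,0],[0,0,0],[0,0,0]],"gripper":[-1,-1,-1,-1,-1,-1]}'; python3 -c "
from rig import robot
print(robot.get_obs()['position'])"
```

```text
time: 9.7
position: [0.4468, 0.2607, 0.1337]
tool_rot: [0.735, 0.678, 0.0, 0.0]
ft_force: [-2.7, -0.1, 9.3]
grip_width: 0.0009
grip_force: 4.8
[0.44675732 0.2606796  0.13366742]
```

Fully down: it bottomed at z = 0.1337 with 9 N. I release it and go to the start key.

```bash
python3 -m jog '{"dp":[[0,0,-3],[0,0,-15],[0,0,-40],[-40,0,-60],[-85,0,-60],[-130,0,-60],[-175,0,-60],[-220,0,-60],[-265,0,-60],[-305,0,-60],[-320,0,-50],[-320,0,-50]],"delta_rot":[[0,0,0],[0,0,0],[0,0,0],[0,0,0],[0,0,0],[0,0,0],[0,0,0],[0,0,0],[0,0,0],[0,0,0],[0,0,0],[0,0,0]],"gripper":[-1,-1,-1,-1,-1,-1,-1,-1,-1,-1,-1,-1]}'
python3 - <<'E'
from go import *
import fit
st=fit.world(np.load('v2.npy'),fit.mach('st',0)[None])[0]
mv((st[0],st[1],.142),st)
E
```

```text
time: 10.9
position: [0.4204, -0.0604, 0.1825]
tool_rot: [0.737, 0.676, -0.0, -0.0]
ft_force: [0.4, 0.6, 0.4]
grip_width: 0.0003
grip_force: 0.0
t 10.9 pos [ 0.4204 -0.0604  0.1825] F [0.39 0.6  0.43] w 0.0003 turn tool z -0.004 tilt [-0.001 -0.    -1.   ]
[ 0.4204 -0.0593  0.142 ] dp [ 1.  -0.1 40.5]
[ 0.4204 -0.0593  0.1376] dp [ 1.  -0.  44.9]
```

```bash
python3 -m jog '{"dp":[[1,0,12],[1,0,25],[1,0,35],[1,0,39],[1,0,41],[1,0,41]],"delta_rot":[[0,0,0],[0,0,0],[0,0,0],[0,0,0],[0,0,0],[0,0,0]],"gripper":[-1,-1,-1,-1,-1,-1]}'
python3 - <<'E'
from go import *
import cv2
mv((.4204,-.0593,.1376))
a=robot.camera('side')[160:260,150:290,::-1]; b=robot.camera('top')[190:290,170:310,::-1]
cv2.imwrite('pics/p5.png',cv2.resize(np.vstack([a,b]),None,fx=3,fy=3,interpolation=cv2.INTER_CUBIC))
E
```

```text
time: 11.5
position: [0.4207, -0.057, 0.1418]
tool_rot: [0.735, 0.678, -0.0, -0.0]
ft_force: [0.1, 0.7, 0.6]
grip_width: 0.0005
grip_force: 0.0
t 11.5 pos [ 0.4207 -0.057   0.1418] F [0.06 0.73 0.56] w 0.0005 turn tool z 0.0 tilt [-0.  0. -1.]
[ 0.4204 -0.0593  0.1376] dp [-2.3 -0.1  4.2]
```

View pics/p5.png

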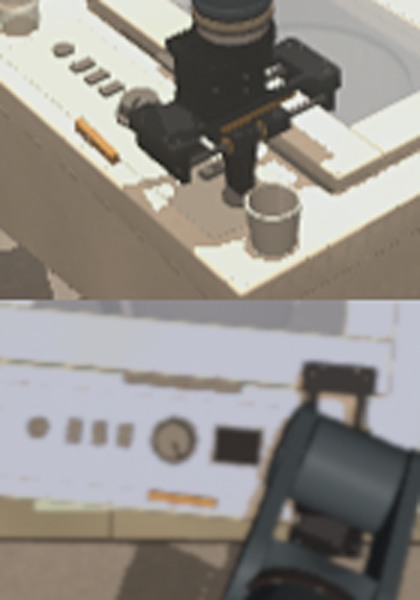

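The fingertip is above the start key, at (238,190) in the side half. The cup beside it at (273,220) is untouched and the power key is up again.

```bash
python3 -m jog '{"dp":[[-1,0,1],[-2,0,2],[-2,0,3],[-2,0,4],[-2,0,5],[-2,0,6],[-2,0,7],[-2,0,8],[-2,0,8.5],[-2,0,9],[-2,0,9]],"delta_rot":[[0,0,0],[0,0,0],[0,0,0],[0,0,0],[0,0,0],[0,0,0],[0,0,0],[0,0,0],[0,0,0],[0,0,0],[0,0,0]],"gripper":[-1,-1,-1,-1,-1,-1,-1,-1,-1,-1,-1]}'; python3 -c "
from rig import robot
print(robot.get_obs()['position'])"
```

```text
time: 12.7
position: [0.4205, -0.0594, 0.1336]
tool_rot: [0.735, 0.678, -0.0, 0.0]
ft_force: [-2.0, -1.1, 12.8]
grip_width: 0.0005
grip_force: 5.8
[ 0.42051106 -0.05942886  0.13360461]
```

```bash
python3 -m jog '{"dp":[[0,0,-3],[0,0,-15],[0,0,-45],[0,0,-85],[0,0,-125],[0,0,-165],[0,0,-200],[0,0,-220],[0,0,-220],[0,0,-220]],"delta_rot":[[0,0,0],[0,0,0],[0,0,0],[0,0,0],[0,0,0],[0,0,0],[0,0,0],[0,0,0],[0,0,0],[0,0,0]],"gripper":[-1,-1,-1,-1,-1,-1,-1,-1,-1,-1]}'
python3 - <<'E'
from go import *
import cv2
im=robot.camera('side')[90:320,100:400,::-1]; cv2.imwrite('pics/s6.png',cv2.resize(im,None,fx=2.5,fy=2.5))
E
```

```text
time: 13.7
position: [0.42, -0.059, 0.3521]
tool_rot: [0.735, 0.678, -0.0, -0.0]
ft_force: [-0.9, 0.9, -0.1]
grip_width: 0.0005
grip_force: 0.0
```

View pics/s6.png

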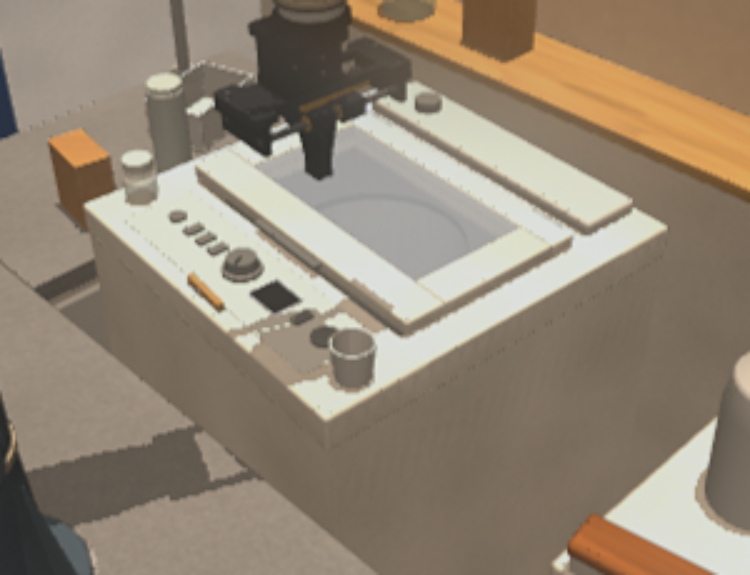

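The lid is shut with its corner at (405,325), both keys are up, and the cup at (352,358), jar, peg and dial have not moved. The gripper is well above the machine.

```bash
python3 -c "
from rig import robot
print(robot.hand_in())"
```

```text
the job is handed in; nothing more can be done
None
```

The lid was pushed gently shut, then the power key and the start key were each pressed fully down and released; nothing else looked moved, and the job was handed in at about 14 s with the arm clear above the machine.

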